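# Serve a sweet to a patient in the handled dish

### The arm

A 6-joint arm with a two-finger parallel gripper is mounted at the origin on the work surface. World frame = base frame: x ahead of the robot, y to its left, z up, the work surface at z = 0. Lengths are in m, angles in rad, forces in N, time in s.
With the tool pointing down it reaches from about 0.325 to 1 m from the base axis. Payload 5.1 kg.
Tool frame: the origin (TCP) lies between the finger pads; the fingertips stand 19 mm ahead of it and the grasp point (between the pads) is the TCP (bot.tip_extent is the z of the fingertips in the tool frame, in m); z points along the fingers, y is the line along which they close (so a half turn about z gives the same grasp; the last joint's range is limited). The gripper opens to 85 mm and grips with 20 to 120 N. Pads are 22 mm wide; open, the fingers measure 114 mm over their backs; the gripper's body (76 mm by 85 mm) begins 54 mm behind the grasp point. The pads swing forward as they close: fully open they stand 13 mm farther back than shut.
Start: joints at [-1.328, 0.124, 1.65, -0, 1.367, -0.083], TCP at [0.208, -0.616, 0.25] pointing down, gripper open.
Joint ranges: [-2.61, 2.61], [-1.02, 2.33], [0.03, 2.71], [-1.35, 4.49], [0.32, 2.68], [-2.91, 2.91]. Speed limits (rad/s): [2.57, 2.57, 3.14, 3.14, 3.14, 3.14].

### API

Orientations are given as a unit quaternion [w, x, y, z].
In Python, from workcell import bot gives the robot as it stands.
- The arm moves only by the tool jog_arm, called as name(argument=value, ...) on one line, values as JSON. Schema: {"type":"object","properties":{"ticks":{"type":"array","items":{"type":"object","properties":{"ax":{"type":"number"},"ay":{"type":"number"},"az":{"type":"number"},"tx":{"type":"number"},"ty":{"type":"number"},"tz":{"type":"number"},"aperture":{"type":"number"}},"additionalProperties":false,"required":["aperture"]},"minItems":1,"maxItems":20},"clamp_n":{"type":"number"},"only":{"type":"string"},"quiet":{"type":"boolean"},"lines":{"type":"string"}},"required":["ticks"],"additionalProperties":false}. ticks is a list of rows, 1 to 20 of them, each an object with the fields ax, ay, az (a rotation vector in parts of the range, where 1.0 means 120 degrees), tx, ty, tz (the shift in shares of 0.25 m (1.0 is 0.25 m)), aperture (the opening from 0.0 (shut) to 1.0 (fully open)); a field left out counts as zero (the opening has to be given); each row shifts and turns the commanded pose from where the row before left it, along the tool's axes as they then stand; what a row does not reach is not made up. A row lasts 1/12 s, in which the tool goes at most 0.0417 m and 0.125 rad, less where a joint would pass 70% of its speed; a pose out of reach is approached as far as the arm can. The fingers move at their own pace and stop on an object; clamp_n is the grip in N (left out, the last holds). Time passes only in rows, so rows that do not move let the fingers close. The tool returns the time, the measured TCP pose, the force, the opening and the grip force at its end. only (a regular expression) keeps the lines of the reply that match it, lines (a string "A,B") keeps lines A to B, and quiet returns only ok. No shift or turn number may pass 1 either way. Input that does not fit is refused with a message, and nothing moves.
- bot.state(): the state, without advancing time (a new reading comes with each control period).
- bot.snapshot(name): name is "scene" or "top"; returns the picture (420x560x3 uint8, blue, green, red); there is no depth.
- bot.get_calibration(name): a dict with "camera_matrix" (3x3 intrinsics, pixels), "rvec" (rotation vector, rad) and "tvec" (3), from world to camera coordinates, as OpenCV has them. Camera axes: x right, y down, z forward; pixel columns grow to the right and rows downward; lengths in m; the calibration is good to about 2 mm. A picture is of the moment at which its call begins. get_calibration takes no time and is no camera call.
- bot.hand_in(): hands the job in; it is judged then, once.
The state is a dict: "time": time; "joint_positions": joint angles; "qd": joint speeds; "tau": joint torques, N m; "tcp_pos": TCP position; "tcp_rot": TCP orientation; "wrist_force": force on the tool from outside, world axes, zero at the start; "moment": the same for the moment, N m; "finger_gap": opening from 0.0 (shut) to 1.0 (fully open); "gripper_force": force on a finger pad.
Only numpy, scipy, OpenCV 4.12 (cv2) and the standard library are available. Lean on these libraries where they do the work, as an engineer would, in place of code of your own. Each camera call takes 0.05 s, during which the arm holds its last target. There are 200 camera calls.

### The job

Press the plunger of the sweet dispenser on the clinic counter right down to its stop, so that one ball-shaped sweet rolls down the chute and settles in the steel dish. Then take the dish by its arched handle, lift it level at least 10 cm clear of the counter, and only then turn it a quarter turn, either way, so that the handle stands in line with the chute instead of across it; keep the sweet in the middle of the dish all the while. Finish still holding the dish up there, still and level, touching nothing else, and leave the other things on the counter where they are.

Things in the scene. Friction and masses are not known exactly. Their poses are not given: they have to be found in the camera images.
- dispenser: Fixed white sweet dispenser. Origin on the counter under its plunger; -x points down the chute to the dish (roughly world +y, +-23 degrees), z up. Housing x -20 to 42, y -35 to 35, 120 mm high; behind it a clear jar of sweets, axis x 74, 74 mm wide, top at 175 mm. Steel chute 37 mm wide, sloping 16 degrees down, ends at x -55 mm, floor 34 mm above the counter, walls 14 mm higher.
- plunger_top (a point): Centre of the flat top of the dispenser's round steel plunger head: 32 mm wide, 8 mm thick, 155 mm above the counter when up, 27 mm above the housing's top below it. Press straight down. A gate moves with it and lets the sweet go only close to the stop: hold it down about 1 s; the sweet is at rest in the dish within about 3 s.
- plunger (a joint): Travel of the plunger in m: 0 up, 0.020 fully down at its stop; it springs back up. 3 N starts it, 8 N hold it at the stop.
- dish: Loose round steel dish, 123 mm wide, rim 32 mm high, 0.13 to 0.25 kg; origin at centre of underside, z up. Inside a shallow cone (15 degrees, steeper at the rim). Arched handle in its y-z plane, from rim to rim along y, open at the x sides. Starts at the chute's end (5 mm gap), centre 125 mm from the dispenser's origin, arch across the chute (dish y along dispenser y within 4 degrees).
- dish_handle (a point): Centre of the flat bar on top of the arched handle: 10 mm thick along the dish's x (grip it across that), 46 mm long along the dish's y, 14 mm high, its centre 112 mm above the dish's underside and over the dish's centre.
- dish_floor (a point): Lowest point of the inside of the dish, at its centre, 8 mm above the underside.
- ball_center (a point): Centre of the white hard sweet, a 25 mm ball of 13 g. It starts in the dispenser behind the gate; resting in the middle of the dish its centre is 13 mm above dish_floor.
- tape_roll: Bystander: white roll of tape, 60 mm across, 18 mm high, lying flat beside the dispenser. Origin at the centre of its underside.
- carton: Bystander: cardboard vial carton 52 x 40 x 46 mm beside the chute. Origin at the centre of its underside.
- steel_bowl: Bystander: small steel bowl without a handle, 84 mm across, 36 mm high. Origin at the centre of its underside.
- syringe_tray: Bystander: steel tray 150 x 240 x 20 mm with syringes, to the robot's left. Origin at the centre of its underside.
- pump_bottle: Bystander: white pump bottle, 60 mm across, 175 mm high, to the left at the back; not the plunger to press. Origin at the centre of its underside.
- swab_tub: Bystander: white tub with blue lid, 100 mm across, 89 mm high, to the left at the back. Origin at the centre of its underside.

How it is judged:
By the outcome, as a careful person would: the job done as asked, in the order asked, and still so for the second after the job is handed in, while the arm keeps its last pose, push and grip.
It also fails if it takes over 59 s, if anything falls off the work surface, if the arm or the gripper's body presses on something with over 40 N, if the wrist force passes 120 N, or if a joint passes its speed limit or range.

## Working session

There is one attempt and no reset: what is moved stays moved. The work goes in short steps, Python scripts to look and compute and a tool call to move; the robot and the scene stay as the last step left them, time stands still between calls to the robot, and variables do not carry over. Pictures are saved under pics/ and viewed, at most 10 in all, crops included, and the job is handed in when it is done.

```bash
ls; mkdir -p pics; python3 - <<'E'
from workcell import bot
import cv2
for n in("scene","top"):
    cv2.imwrite(f"pics/{n}0.png",bot.snapshot(n))
    c=bot.get_calibration(n);print(n,c)
print(bot.state(),bot.tip_extent)
E
```

```text
pics
workcell.py
scene {'camera_matrix': array([[536.71008815,   0.        , 275.30836344],
       [  0.        , 536.71008815, 209.43445013],
       [  0.        ,   0.        ,   1.        ]]), 'rvec': array([ 0.91807938,  2.6043898 , -0.96583925]), 'tvec': array([ 0.37165643, -0.26869461,  1.54889433])}
top {'camera_matrix': array([[407.24704347,   0.        , 279.88494999],
       [  0.        , 407.24704347, 209.52947638],
       [  0.        ,   0.        ,   1.        ]]), 'rvec': array([ 2.16213741, -2.19226692,  0.08228775]), 'tvec': array([0.14441064, 0.59148754, 0.97014975])}
{'time': 0.1, 'joint_positions': array([-1.32760892e+00,  1.24466676e-01,  1.65153409e+00, -2.73730632e-06,
        1.36749897e+00, -8.26171774e-02]), 'qd': array([ 0.00078649, -0.00382941, -0.00292946,  0.00048708, -0.00207762,
        0.00100955]), 'tau': array([ 1.44555947e-04, -4.24931359e+01, -3.66655111e+01, -6.91175501e-05,
        3.98230113e-03,  9.49372719e-06]), 'tcp_pos': array([ 0.20788346, -0.61531902,  0.24916055]), 'tcp_rot': array([-9.50360963e-04,  9.86760245e-01,  1.62182953e-01, -7.78087319e-05]), 'wrist_force': array([-0.75404719,  0.10521857, -0.23953705]), 'moment': array([-0.02378209, -0.00312633,  0.01100812]), 'gripper_force': 0.0, 'finger_gap': 1.0021138997926413} 0.019
```

View pics/scene0.png

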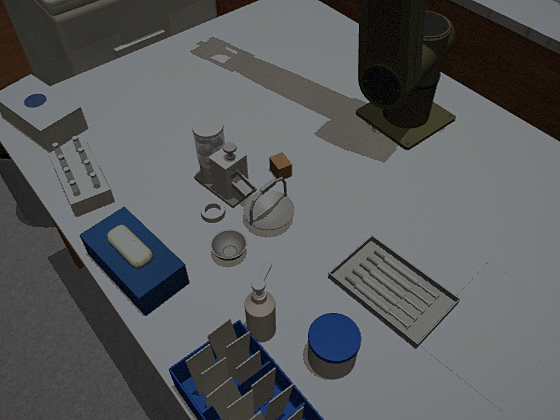

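View pics/top0.png

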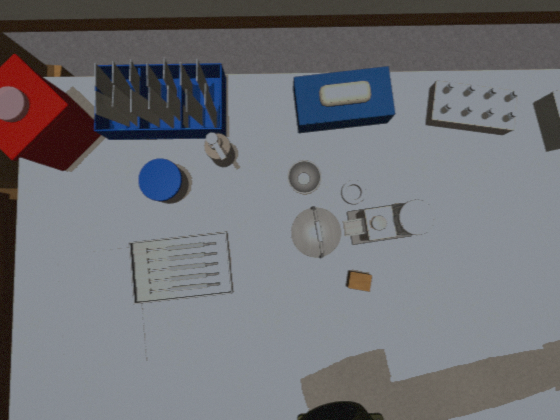

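The scene view shows the plunger near (229,150), the dish near (268,212) with its handle near (275,185), and the carton, tape roll and bowl around them. In the top view the plunger is near (379,223), the dish near (316,232) and the carton at (360,282). I'll enlarge both for exact pixels.

```bash
python3 - <<'E'
import cv2,numpy as np
a=cv2.imread("pics/scene0.png")[110:250,180:310];b=cv2.imread("pics/top0.png")[160:300,280:440]
a=cv2.resize(a,None,fx=4,fy=4,interpolation=cv2.INTER_CUBIC);b=cv2.resize(b,None,fx=5,fy=4.2857,interpolation=cv2.INTER_CUBIC)
b=cv2.resize(cv2.imread("pics/top0.png")[160:300,280:440],None,fx=4,fy=4,interpolation=cv2.INTER_CUBIC)
cv2.imwrite("pics/a.png",cv2.convertScaleAbs(a,alpha=1.3));cv2.imwrite("pics/b.png",b)
E
```

```text
(no output)
```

View pics/a.png

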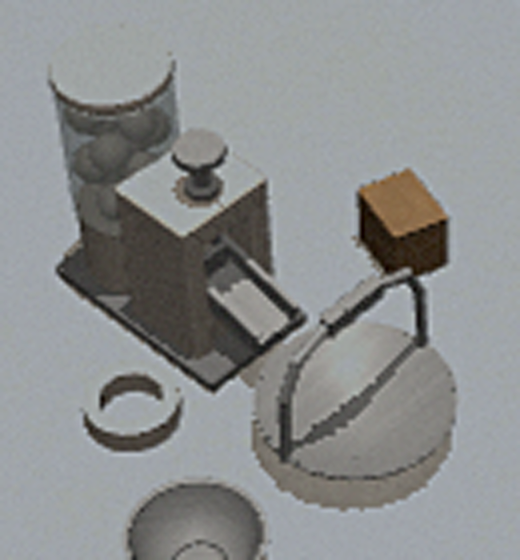

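View pics/b.png

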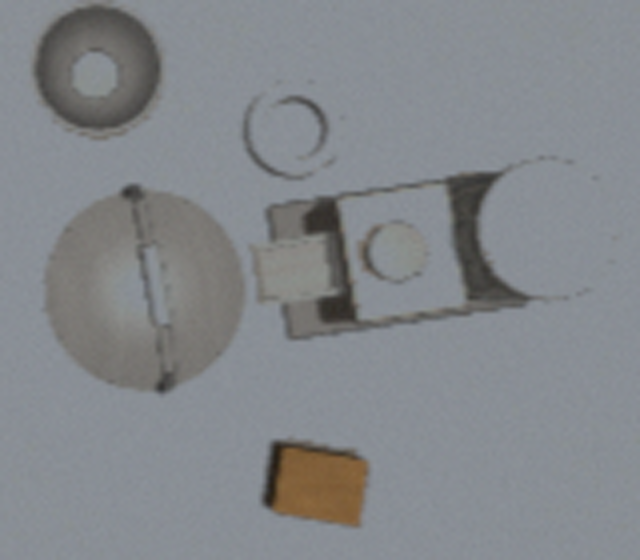

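Enlarged, the scene crop shows the plunger top at about (200,145) and the handle bar from (322,325) to (380,288). In the top crop the plunger is at (397,251), the bar at (155,285), the handle feet at (133,192) and (165,383), and the dish outline centre at (145,290).

```bash
cat > h.py <<'E'
import cv2,numpy as np
from workcell import bot
C={n:bot.get_calibration(n) for n in("scene","top")}
OFF={"scene":(180,110),"top":(280,160)}
def full(n,p): return (np.array(p,float)+.5)/4-.5+OFF[n]
def P(n):
    c=C[n];return c["camera_matrix"]@np.c_[cv2.Rodrigues(c["rvec"])[0],c["tvec"]]
def tri(s,t,crop=True):
    s,t=(full("scene",s),full("top",t)) if crop else (np.array(s,float),np.array(t,float))
    X=cv2.triangulatePoints(P("scene"),P("top"),s.reshape(2,1),t.reshape(2,1))[:,0];return X[:3]/X[3]
def atz(n,p,z,crop=True):
    p=full(n,p) if crop else np.array(p,float)
    M=P(n);H=np.c_[M[:,0],M[:,1],M[:,2]*z+M[:,3]];q=np.linalg.solve(H,np.r_[p,1]);return q[:2]/q[2]
def proj(n,X):
    q=P(n)@np.r_[X,1];return q[:2]/q[2]
E
python3 - <<'E'
from h import *
np.set_printoptions(precision=4,suppress=True)
print("plunger",tri((200,145),(397,251)),atz("top",(397,251),.155),atz("scene",(200,145),.155))
print("bar",tri((350,306),(155,285)),atz("top",(155,285),.119),atz("scene",(350,306),.119))
print("dish c",atz("top",(145,290),.032))
a,b=atz("top",(133,192),.034),atz("top",(165,383),.034);print("feet",a,b,(a+b)/2,np.degrees(np.arctan2(*(a-b)[::-1])))
a,b=atz("top",(140,245),.119),atz("top",(163,325),.119);print("bar dir",np.degrees(np.arctan2(*(a-b)[::-1])))
q=[atz("top",p,.12) for p in((335,200),(449,182),(469,300),(356,322))];
print("housing",q,[np.degrees(np.arctan2(*(u-v)[::-1])) for u,v in((q[0],q[1]),(q[3],q[2]),(q[0],q[3]),(q[1],q[2]))])
E
```

```text
plunger [ 0.5517 -0.0718  0.158 ] [ 0.5526 -0.0731] [ 0.5497 -0.074 ]
bar [0.5377 0.0512 0.1134] [0.5375 0.0517] [0.5409 0.0553]
dish c [0.5369 0.0501]
feet [0.5961 0.0563] [0.4811 0.0395] [0.5386 0.0479] 8.326702913259911
bar dir 14.870132121723795
housing [array([ 0.5828, -0.0483]), array([ 0.5919, -0.1113]), array([ 0.5269, -0.1199]), array([ 0.5157, -0.0577])] [np.float64(98.18287645611677), np.float64(100.18407366572737), np.float64(8.017918231166911), np.float64(7.541195164439967)]
```

Careful with the scale: shifts go in shares of 0.25 m and turns go in shares of 120 degrees. That gives: -0.027 m is -0.108, 0.0233 m is 0.0932, 0.09 rad is 0.043.

jog_arm(ticks=[{"az":0.043,"aperture":0},{"az":0.043,"aperture":0},{"tx":0.0932,"ty":-0.108,"aperture":0},{"tx":0.0932,"ty":-0.108,"aperture":0},{"tx":0.0932,"ty":-0.108,"aperture":0},{"tx":0.0932,"ty":-0.108,"aperture":0},{"tx":0.0932,"ty":-0.108,"aperture":0},{"tx":0.0932,"ty":-0.108,"aperture":0},{"tx":0.0932,"ty":-0.108,"aperture":0},{"tx":0.0932,"ty":-0.108,"aperture":0},{"tx":0.0932,"ty":-0.108,"aperture":0},{"tx":0.0932,"ty":-0.108,"aperture":0},{"tx":0.0932,"ty":-0.108,"aperture":0},{"tx":0.0932,"ty":-0.108,"aperture":0},{"tx":0.0932,"ty":-0.108,"aperture":0},{"tx":0.0932,"ty":-0.108,"aperture":0},{"tx":0.0932,"ty":-0.108,"aperture":0},{"tx":0.0932,"ty":-0.108,"aperture":0},{"tx":0.0932,"ty":-0.108,"aperture":0},{"tx":0.0932,"ty":-0.108,"aperture":0}], clamp_n=40)

```text
time: 1.77
tcp_pos: [0.5527, -0.0722, 0.2499]
tcp_rot: [-0.0, 0.997, 0.073, -0.0]
wrist_force: [1.0, -0.8, 0.1]
finger_gap: -0.004
gripper_force: 0.0
```

```bash
cat > rel.py <<'E'
import sys
from h import *
from scipy.spatial.transform import Rotation as R
s=bot.state();r=R.from_quat(s["tcp_rot"],scalar_first=True)
np.set_printoptions(precision=4,suppress=True)
T=np.array(list(map(float,sys.argv[1:4])));yaw=float(sys.argv[4])
M=np.array([[np.cos(yaw),np.sin(yaw),0],[np.sin(yaw),-np.cos(yaw),0],[0,0,-1]]).T if 0 else np.c_[[np.cos(yaw),np.sin(yaw),0],[np.sin(yaw),-np.cos(yaw),0],[0,0,-1]]
print("t",s["time"],"tcp",s["tcp_pos"],"j",s["joint_positions"],"F",s["wrist_force"],"d tool",r.inv().apply(T-s["tcp_pos"]),"rot",(r.inv()*R.from_matrix(M)).as_rotvec(),"gap",s["finger_gap"])
E
python3 rel.py 0.5515 -0.0725 0.185 0.147
```

```text
t 1.7667 tcp [ 0.5527 -0.0722  0.2499] j [-0.2262 -0.0801  1.8584 -0.0001  1.3639  1.1986] F [ 1.0407 -0.8283  0.0589] d tool [-0.0012  0.0001  0.0649] rot [-0.0001  0.0006 -0.001 ] gap -0.004283318925933803
```

To row units: 0.02 m is 0.08, 0.01 m is 0.04.

jog_arm(ticks=[{"tx":-0.0048,"tz":0.08,"aperture":0},{"tz":0.08,"aperture":0},{"tz":0.08,"aperture":0},{"tz":0.04,"aperture":0},{"tz":0.02,"aperture":0},{"tz":0.012,"aperture":0},{"tz":0.012,"aperture":0}])

```text
time: 2.35
tcp_pos: [0.5515, -0.0744, 0.1704]
tcp_rot: [0.0, 0.997, 0.073, 0.0]
wrist_force: [-2.5, 1.8, 4.0]
finger_gap: -0.001
gripper_force: 1.7
```

jog_arm(ticks=[{"tz":0.012,"aperture":0},{"tz":0.012,"aperture":0},{"tz":0.012,"aperture":0},{"tz":0.012,"aperture":0}])

```text
time: 2.68
tcp_pos: [0.5518, -0.0745, 0.1585]
tcp_rot: [0.0, 0.997, 0.073, 0.001]
wrist_force: [-2.1, 1.2, 6.7]
finger_gap: 0.001
gripper_force: 3.2
```

To row units: 0.002 m is 0.008, 0.001 m is 0.004.

jog_arm(ticks=[{"tz":0.008,"aperture":0},{"tz":0.008,"aperture":0},{"tz":0.004,"aperture":0}])

```text
time: 2.93
tcp_pos: [0.5519, -0.0745, 0.154]
tcp_rot: [0.0, 0.997, 0.073, 0.001]
wrist_force: [-5.7, 0.8, 11.8]
finger_gap: 0.002
gripper_force: 5.9
```

jog_arm(ticks=[{"tz":0.004,"aperture":0},{"tz":0.004,"aperture":0}])

```text
time: 3.1
tcp_pos: [0.552, -0.0746, 0.1539]
tcp_rot: [0.0, 0.997, 0.073, 0.001]
wrist_force: [-10.1, 1.6, 20.8]
finger_gap: -0.002
gripper_force: 10.3
```

jog_arm(ticks=[{"aperture":0},{"aperture":0},{"aperture":0},{"aperture":0},{"aperture":0},{"aperture":0},{"aperture":0},{"aperture":0},{"aperture":0},{"aperture":0},{"aperture":0},{"aperture":0},{"aperture":0},{"aperture":0}])

```text
time: 4.27
tcp_pos: [0.552, -0.0745, 0.1539]
tcp_rot: [0.0, 0.997, 0.073, 0.001]
wrist_force: [-7.8, 2.0, 15.4]
finger_gap: 0.005
gripper_force: 8.0
```

```bash
python3 - <<'E'
from h import *
a=cv2.resize(bot.snapshot("scene")[110:250,180:310],None,fx=4,fy=4,interpolation=cv2.INTER_CUBIC)
b=cv2.resize(bot.snapshot("top")[190:270,280:340],None,fx=6,fy=6,interpolation=cv2.INTER_CUBIC)
b=cv2.resize(b,(280,373));c=np.zeros((560,800,3),np.uint8);c[:,:520]=a;c[:373,520:]=b;cv2.imwrite("pics/c.png",c)
E
```

```text
(no output)
```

View pics/c.png

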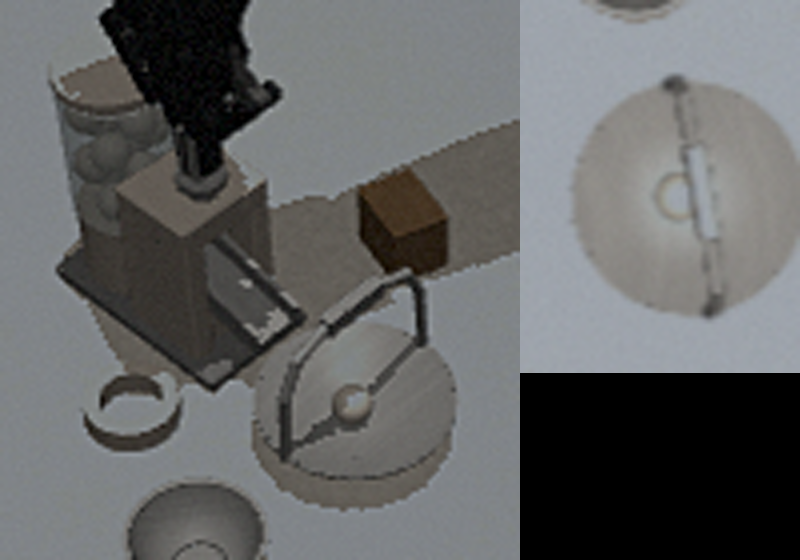

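The sweet (352,403 in the scene crop) sits in the middle of the dish. Now I'll release the plunger and go over the handle.

To row units: -0.03 m is -0.12, -0.026 m is -0.104.

jog_arm(ticks=[{"tz":-0.04,"aperture":0},{"tz":-0.08,"aperture":0},{"tz":-0.12,"aperture":0},{"tx":0.0036,"ty":-0.1,"tz":-0.04,"aperture":0},{"tx":0.0036,"ty":-0.1,"aperture":0},{"tx":0.0036,"ty":-0.1,"aperture":0},{"tx":0.0036,"ty":-0.1,"aperture":1},{"tx":0.0036,"ty":-0.104,"aperture":1},{"aperture":1},{"aperture":1},{"aperture":1},{"aperture":1},{"aperture":1},{"aperture":1}])

```text
time: 5.53
tcp_pos: [0.5375, 0.0503, 0.2203]
tcp_rot: [0.0, 0.997, 0.072, 0.0]
wrist_force: [-1.1, -0.3, 0.3]
finger_gap: 1.0
gripper_force: 0.0
```

```bash
python3 rel.py 0.5378 0.0512 0.111 0.147
python3 - <<'E'
from h import *
a=cv2.resize(bot.snapshot("scene")[110:250,180:310],None,fx=4,fy=4,interpolation=cv2.INTER_CUBIC)
cv2.imwrite("pics/d.png",cv2.convertScaleAbs(a,alpha=1.4))
E
```

```text
t 5.5333 tcp [0.5375 0.0503 0.2203] j [-0.0061 -0.0999  1.9272 -0.0001  1.3141  1.4202] F [-1.1207 -0.2725  0.3401] d tool [ 0.0004 -0.0009  0.1093] rot [ 0.0001 -0.0001 -0.0025] gap 1.0002068533419313
```

View pics/d.png

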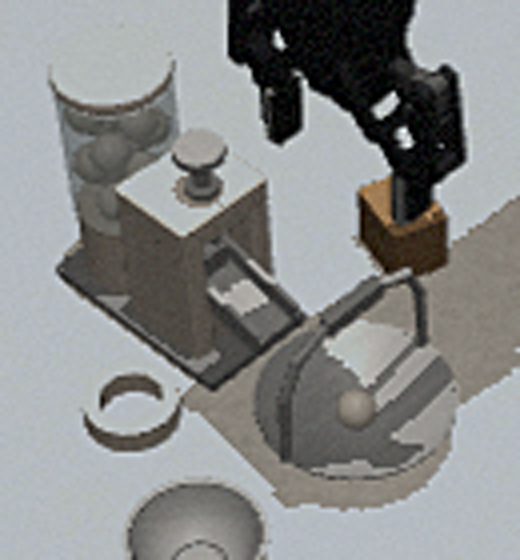

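The plunger is back up, the fingers straddle the bar, and the ball is at (355,408). I'll descend and close.

To row units: 0.025 m is 0.1, 0.02 m is 0.08.

jog_arm(ticks=[{"tz":0.1,"aperture":1},{"tz":0.1,"aperture":1},{"tz":0.1,"aperture":1},{"tz":0.08,"aperture":1},{"tz":0.04,"aperture":1},{"tz":0.016,"aperture":1},{"aperture":0.5},{"aperture":0.3},{"aperture":0.2}])

```text
time: 6.33
tcp_pos: [0.5386, 0.0511, 0.1131]
tcp_rot: [0.0, 0.997, 0.073, 0.002]
wrist_force: [-0.1, 0.6, 0.2]
finger_gap: 0.598
gripper_force: 0.0
```

jog_arm(ticks=[{"aperture":0.18},{"aperture":0.16},{"aperture":0.14},{"aperture":0.12},{"aperture":0.1},{"aperture":0},{"aperture":0},{"aperture":0},{"aperture":0}], clamp_n=60)

```text
time: 7.08
tcp_pos: [0.5377, 0.0509, 0.1119]
tcp_rot: [0.0, 0.997, 0.073, 0.0]
wrist_force: [0.0, -2.1, 4.7]
finger_gap: 0.106
gripper_force: 59.0
```

```bash
python3 rel.py 0.5378 0.0512 0.111 0.147
```

```text
t 7.0833 tcp [0.5377 0.0509 0.1119] j [-0.0048  0.0109  2.0142 -0.0004  1.1156  1.4204] F [ 0.0291 -2.1021  4.7412] d tool [ 0.0001 -0.0003  0.0009] rot [ 0.0005 -0.0009 -0.0012] gap 0.10596290021142415
```

To row units: -0.01 m is -0.04, -0.008 m is -0.032.

jog_arm(ticks=[{"tz":-0.008,"aperture":0},{"tz":-0.016,"aperture":0},{"tz":-0.024,"aperture":0},{"tz":-0.032,"aperture":0},{"tz":-0.04,"aperture":0},{"tz":-0.04,"aperture":0},{"tz":-0.04,"aperture":0},{"tz":-0.04,"aperture":0},{"tz":-0.04,"aperture":0},{"tz":-0.04,"aperture":0}])

```text
time: 7.92
tcp_pos: [0.5374, 0.0511, 0.1927]
tcp_rot: [0.0, 0.997, 0.073, 0.0]
wrist_force: [0.5, -0.1, -0.9]
finger_gap: 0.099
gripper_force: 58.4
```

jog_arm(ticks=[{"tz":-0.04,"aperture":0},{"tz":-0.04,"aperture":0},{"tz":-0.04,"aperture":0},{"tz":-0.04,"aperture":0},{"tz":-0.04,"aperture":0},{"tz":-0.032,"aperture":0},{"tz":-0.024,"aperture":0},{"tz":-0.016,"aperture":0},{"tz":-0.008,"aperture":0},{"aperture":0},{"aperture":0},{"aperture":0},{"aperture":0},{"aperture":0},{"aperture":0}])

```text
time: 9.17
tcp_pos: [0.5372, 0.0511, 0.261]
tcp_rot: [-0.0, 0.997, 0.073, -0.0]
wrist_force: [0.1, 0.1, -2.6]
finger_gap: 0.105
gripper_force: 58.4
```

```bash
python3 rel.py 0.5377 0.0509 0.262 1.7178
python3 - <<'E'
from h import *
a=cv2.resize(bot.snapshot("scene")[90:250,160:320],None,fx=3.5,fy=3.5,interpolation=cv2.INTER_CUBIC)
cv2.imwrite("pics/e.png",cv2.convertScaleAbs(a,alpha=1.4))
E
```

```text
t 9.1667 tcp [0.5372 0.0511 0.261 ] j [-0.0046 -0.1281  1.8837  0.      1.3865  1.4204] F [ 0.0731  0.0928 -2.5962] d tool [ 0.0005  0.0003 -0.001 ] rot [-0.0005  0.0004 -1.572 ] gap 0.1053277313860204
```

View pics/e.png

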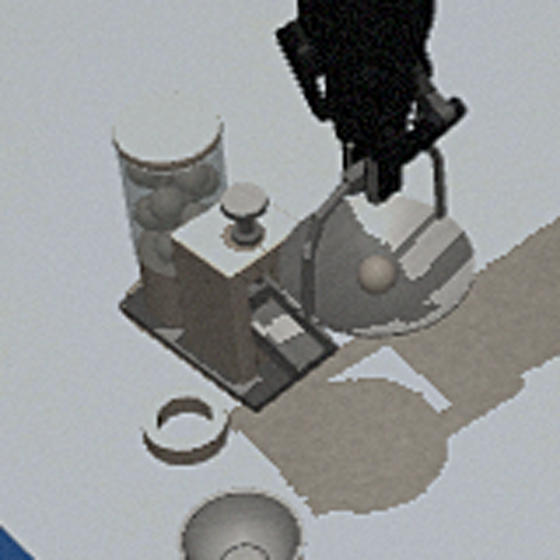

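Lifted level, with the ball at (377,272) in the dish's middle. Now the quarter turn.

To row units: -0.07 rad is -0.0334.

jog_arm(ticks=[{"az":-0.0095,"aperture":0},{"az":-0.0191,"aperture":0},{"az":-0.0286,"aperture":0},{"az":-0.0334,"aperture":0},{"az":-0.0334,"aperture":0},{"az":-0.0334,"aperture":0},{"az":-0.0334,"aperture":0},{"az":-0.0334,"aperture":0},{"az":-0.0334,"aperture":0},{"az":-0.0334,"aperture":0},{"az":-0.0334,"aperture":0},{"az":-0.0334,"aperture":0}])

```text
time: 10.22
tcp_pos: [0.5373, 0.0511, 0.2613]
tcp_rot: [-0.0, 0.9, 0.435, 0.0]
wrist_force: [0.1, -0.8, -1.8]
finger_gap: 0.109
gripper_force: 58.4
```

jog_arm(ticks=[{"az":-0.0334,"aperture":0},{"az":-0.0334,"aperture":0},{"az":-0.0334,"aperture":0},{"az":-0.0334,"aperture":0},{"az":-0.0334,"aperture":0},{"az":-0.0334,"aperture":0},{"az":-0.0334,"aperture":0},{"az":-0.0334,"aperture":0},{"az":-0.0334,"aperture":0},{"az":-0.0334,"aperture":0},{"az":-0.0286,"aperture":0},{"az":-0.0191,"aperture":0},{"az":-0.0095,"aperture":0},{"aperture":0},{"aperture":0},{"aperture":0}])

```text
time: 11.55
tcp_pos: [0.5373, 0.0511, 0.2613]
tcp_rot: [-0.0, 0.654, 0.756, -0.0]
wrist_force: [0.3, -0.5, -2.1]
finger_gap: 0.101
gripper_force: 58.4
```

jog_arm(ticks=[{"aperture":0},{"aperture":0},{"aperture":0},{"aperture":0},{"aperture":0},{"aperture":0},{"aperture":0},{"aperture":0},{"aperture":0},{"aperture":0},{"aperture":0},{"aperture":0}])

```text
time: 12.55
tcp_pos: [0.5373, 0.0511, 0.2614]
tcp_rot: [0.0, 0.654, 0.756, 0.0]
wrist_force: [1.1, -0.6, -1.5]
finger_gap: 0.107
gripper_force: 58.4
```

```bash
python3 rel.py 0.5377 0.0509 0.262 1.7178
python3 - <<'E'
from h import *
a=cv2.resize(bot.snapshot("scene")[90:250,160:320],None,fx=3.5,fy=3.5,interpolation=cv2.INTER_CUBIC)
cv2.imwrite("pics/f.png",cv2.convertScaleAbs(a,alpha=1.4))
E
```

```text
t 12.55 tcp [0.5373 0.0511 0.2614] j [-0.0046 -0.1283  1.8833 -0.      1.3864 -0.1496] F [ 1.1459 -0.6141 -1.4586] d tool [-0.0003  0.0003 -0.0006] rot [ 0.0001  0.     -0.002 ] gap 0.10693108244763173
```

View pics/f.png

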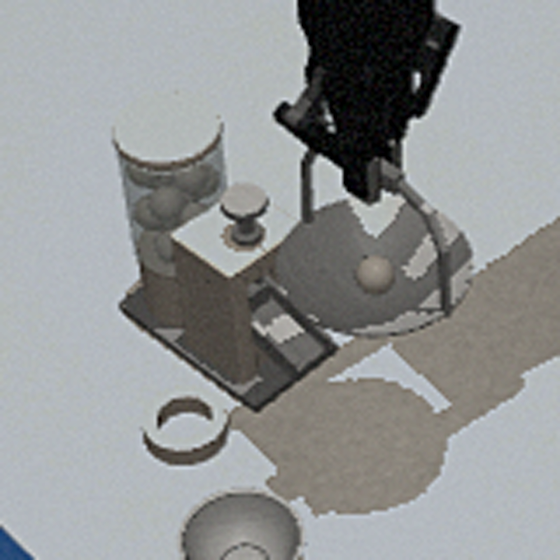

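The handle is now in line with the chute, the ball is at (375,273) in the dish's middle, and the other things are where they were.

```bash
python3 -c "
from workcell import bot
print(bot.hand_in())"
```

```text
the job is handed in; nothing more can be done
None
```

I pressed the plunger to its stop and the sweet rolled into the dish; I then lifted the dish about 15 cm, turned it a quarter turn in line with the chute, and handed in at about 12.6 s still holding it level and still, sweet in the middle, though no verdict came back.

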